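# Clear the jar, then sort the rattle wands by length

### The job

The glass jar standing in the blue organiser is in the way: first stand it upright, wholly on the round cork mat, and let go before taking a wand. Then lay the long and the short wooden rattle wand from the sloping stand flat into the organiser, each fully down in the row that matches its length (the longest and the shortest of the three rows; the middle length stays empty), either way round. Lower the jar and the wands into place in the gripper, the wands level, without dropping them, and leave the bowl, the orange ring and the leaf teether where they are.

Things in the scene. Friction and masses are not known exactly. Their poses are not given: they have to be found in the camera images.
- tray: blue plastic organiser, open tray 214 (its x) x 192 (its y) mm, walls 18 high and 4 thick, floor 4 mm thick, fixed; a small lever clamp, 56 mm high, outside its far (+x) end. Origin: centre of its underside. Three rows (190, 160 and 130 mm long) along its x, centre lines at y = -60, 0, +60 mm, order changes; the 160 row stays empty
- stand: fixed grey stand: a 192 x 128 mm ramp rising 30 degrees towards its +x, top edge about 120 mm high; two wands in channels 60 mm apart (y = -30, 30), lower ends on a lip. Ribs 14 mm high, 4 thick, beside the channels (y = -60, 0, 60), 0-30 and 100-188 mm up from the lip; 30-100 mm up is free for fingers. Origin: centre of underside
- jar: closed glass baby jar with a yellow cap, upright, 56 mm diameter, 80 mm high, about 180 g, standing on the floor of the organiser in the way. Origin: centre of its underside; z is its axis
- coaster: round cork mat, 90 mm diameter, 5 mm thick, fixed on the ledge. Origin: centre of its underside (its top is 5 mm above)
- bowl: white ceramic bowl, 100 mm across, 45 mm high; bystander. Origin: centre of its underside
- ring: orange plastic ring lying flat, 76 mm outside, 50 mm inside, 16 mm high; bystander. Origin: centre of its underside
- leaf: green silicone leaf teether lying flat, about 105 x 52 x 12 mm; bystander. Origin: middle of its underside
- wand_long_mid (a point): middle of the axis of the long wooden rattle wand: a dumbbell 180 mm long, round shaft 16 mm diameter, a round head 40 mm diameter and 26 mm long at each end, about 100 g or less. Its x runs along the wand (up the ramp at the start); lying on a flat floor its middle is 20 mm above the floor
- wand_short_mid (a point): middle of the axis of the short wooden rattle wand: a dumbbell 120 mm long, round shaft 16 mm diameter, a round head 40 mm diameter and 26 mm long at each end, about 100 g or less. Its x runs along the wand (up the ramp at the start); lying on a flat floor its middle is 20 mm above the floor
- wand_long: the long wand itself (see its middle point); origin on its axis at the end that is the lower one at the start, x along the wand to the other end
- wand_short: the short wand itself (see its middle point); origin on its axis at the end that is the lower one at the start, x along the wand to the other end
- row_long_seat (a point): where the middle of the long wand's axis belongs: centre of the long row, 20 mm above the organiser's floor. Its x runs along the row, z up. The row is two white end pockets 190 mm apart between end walls (10 mm longer than the wand), 48 mm wide inside, walls 12 mm high; their side walls reach 20 mm in from the ends, the middle is open for fingers
- row_short_seat (a point): where the middle of the short wand's axis belongs: centre of the short row, 20 mm above the organiser's floor. Its x runs along the row, z up. The row is two white end pockets 130 mm apart between end walls (10 mm longer than the wand), 48 mm wide inside, walls 12 mm high; their side walls reach 20 mm in from the ends, the middle is open for fingers
There are look-alikes about, which are no part of the job. Leave any turquoise look-alike of the jar alone.

How it is judged:
On the way, in this order (a step that is already met when the one before it is completed fails the run):
1. the jar is lowered in the gripper, upright, to within 15 mm of the top of the cork mat (horizontal distance between jar and coaster below 0.022 m and z of jar in the frame of coaster below 0.02 m and angle between jar's own z axis and vertical below 0.15 rad and contact force between the fingers and jar above 0.3 N), for 0.05 s.
2. the jar stands upright and released on the cork mat while both wands are still on the stand (horizontal distance between jar and coaster below 0.022 m and z of jar in the frame of coaster between 0.001 and 0.009 m and angle between jar's own z axis and vertical below 0.1 rad and linear speed of jar below 0.03 m/s and contact force between the fingers and jar below 0.1 N and distance of each of wand_long_mid, wand_short_mid from where it was at the start of the episode below 0.03 m), for 0.2 s.
3. one wand, in the gripper and lying level along its own row, is lowered to within 15 mm of its seat (((distance between wand_long_mid and row_long_seat below 0.015 m and angle between the x axis of wand_long_mid and the x axis of row_long_seat, either way round below 0.14 rad and contact force between the fingers and wand_long above 0.3 N) or (distance between wand_short_mid and row_short_seat below 0.015 m and angle between the x axis of wand_short_mid and the x axis of row_short_seat, either way round below 0.14 rad and contact force between the fingers and wand_short above 0.3 N))), for 0.05 s.
4. that wand lies in its row and the other one, in the gripper and level along its own row, is lowered to within 15 mm of its seat (((distance between wand_long_mid and row_long_seat below 0.011 m and angle between the x axis of wand_long_mid and the x axis of row_long_seat, either way round below 0.14 rad and (distance between wand_short_mid and row_short_seat below 0.015 m and angle between the x axis of wand_short_mid and the x axis of row_short_seat, either way round below 0.14 rad and contact force between the fingers and wand_short above 0.3 N)) or (distance between wand_short_mid and row_short_seat below 0.011 m and angle between the x axis of wand_short_mid and the x axis of row_short_seat, either way round below 0.14 rad and (distance between wand_long_mid and row_long_seat below 0.015 m and angle between the x axis of wand_long_mid and the x axis of row_long_seat, either way round below 0.14 rad and contact force between the fingers and wand_long above 0.3 N)))), for 0.05 s.
At the end, for the whole second after the job is handed in: The jar stands upright, wholly on the cork mat (axis within 22 mm of its centre); each wand lies in the row of its own length, its middle within 11 mm of the row's seat point (height included) and its axis within 8 degrees of the row's (horizontal distance between jar and coaster below 0.022 m and z of jar in the frame of coaster between 0.001 and 0.009 m and angle between jar's own z axis and vertical below 0.1 rad and linear speed of jar below 0.03 m/s and distance between wand_long_mid and row_long_seat below 0.011 m and angle between the x axis of wand_long_mid and the x axis of row_long_seat, either way round below 0.14 rad and distance between wand_short_mid and row_short_seat below 0.011 m and angle between the x axis of wand_short_mid and the x axis of row_short_seat, either way round below 0.14 rad); the robot touches nothing.
It fails at once if the jar is tipped by more than 35 degrees (angle between jar's own z axis and vertical above 0.61 rad).
It fails at once if the bowl is moved by more than 25 mm (distance of bowl from where it was at the start of the episode above 0.025 m).
It fails at once if the orange ring is moved by more than 25 mm (distance of ring from where it was at the start of the episode above 0.025 m).
It fails at once if the leaf teether is moved by more than 25 mm (distance of leaf from where it was at the start of the episode above 0.025 m).
It also fails if it takes over 61 s, if anything falls off the work surface, if the arm or the gripper's body presses on something with over 40 N, if the wrist force passes 120 N, or if a joint passes its speed limit or range.

### The arm

A 7-joint arm with a two-finger parallel gripper is mounted at the origin on the work surface. World frame = base frame: x ahead of the robot, y to its left, z up, the work surface at z = 0. Lengths are in m, angles in rad, forces in N, time in s.
With the tool pointing down it reaches from about 0.4 to 0.85 m from the base axis. Payload 10.4 kg.
Tool frame: the origin (TCP) lies between the finger pads; the fingertips stand manip.tip_extent ahead of it and the grasp point (between the pads) lies 6 mm ahead of it (manip.tip_extent is the distance from the TCP to the fingertips, in m); z points along the fingers, y is the line along which they close (so a half turn about z gives the same grasp; the last joint's range is limited). The gripper opens to 85 mm and grips with 20 to 120 N. Pads are 22 mm wide; open, the fingers measure 114 mm over their backs; the gripper's body (76 mm by 85 mm) begins 54 mm behind the grasp point. The pads swing forward as they close: fully open they stand 13 mm farther back than shut.
Start: joints at [1.288, 0.332, -0.065, 1.46, 0.022, 1.35, -0.088], TCP at [0.161, -0.604, 0.256] pointing down, gripper open.
Joint ranges: [-2.6, 2.6], [-0.5, 2.12], [-1.47, 1.34], [0.16, 2.42], [-1.27, 4.41], [0.06, 2.06], [-2.6, 2.6]. Speed limits (rad/s): [2.22, 2.22, 2.79, 2.79, 3.14, 3.14, 3.14].

### API

Orientations are given as a unit quaternion [x, y, z, w].
In Python, from workcell import get_obs, optics, workorder, manip gives the robot as it stands.
- The arm moves only by the tool jog_arm, never from a script. Its argument "increments" is a list of rows, each a list of 7 numbers: the shift along the tool's x, y, z in m, then the turn, a rotation vector about the tool's x, y, z in rad, then the opening, from -1 (shut) to 1 (fully open). A call has 1 to 5 rows; each row is the pose to reach, as a shift and turn from the pose commanded when the call began, along the tool's axes at that moment; what a row does not reach only later rows make up. A row lasts 1/12 s, in which the tool goes at most 41.7 mm and 7.16 degrees, less where a joint would pass 70% of its speed; a pose out of reach is approached as far as the arm can. A call with a gripper value outside its range is refused whole. The fingers move at their own pace and stop on an object; "grip_force" is the grip in N (left out, the last holds). Time passes only in rows, so rows that repeat a pose let the fingers close. It gives the time, the measured TCP pose, the force, the opening and the grip force at its end, in the units of the state.
- get_obs(): the state, without advancing time (a new reading comes with each control period).
- optics.camera(name): name is "side" or "top"; returns a dict with "color" (384x512x3 uint8, red, green, blue), "depth" (384x512 float32, m along the optical axis (not along the pixel's ray), 0 where there is no reading), "K" (3x3 intrinsics, pixels), "R" (3x3) and "t" (3): a world point X has camera coordinates R X + t. Camera axes: x right, y down, z forward; pixel columns grow to the right and rows downward; lengths in m; the calibration is good to about 2 mm. A picture is of the moment at which its call begins.
- workorder.hand_in(): hands the job in; it is judged then, once.
The state is a dict: "clock": time; "joint_pos": joint angles; "joint_velocities": joint speeds; "tau": joint torques, N m; "position": TCP position; "ee_rot": TCP orientation; "ft_force": force on the tool from outside, world axes, zero at the start; "torque": the same for the moment, N m; "grip_width": opening from 0.0 (shut) to 1.0 (fully open); "grasp_force": force on a finger pad.
Only numpy, scipy, OpenCV 4.12 (cv2) and the standard library are available. Lean on these libraries where they do the work, as an engineer would, in place of code of your own. Each camera call takes 0.05 s, during which the arm holds its last target. There are 200 camera calls.

## Working session

There is one attempt and no reset: what is moved stays moved. The work goes in short steps, Python scripts to look and compute and a tool call to move; the robot and the scene stay as the last step left them, time stands still between calls to the robot, and variables do not carry over. Pictures are saved under pics/ and viewed, at most 10 in all, crops included, and the job is handed in when it is done.

Besides the shell and the picture viewer there is one more tool, called after ">>>" in YAML: its name, and indented under it one key for each argument. jog_arm: Moves the arm, as the interface text tells. Its arguments: {"type":"object","properties":{"increments":{"type":"array"},"grip_force":{"type":"number"}},"required":["increments"]}

```bash
mkdir -p pics; ls; python3 - <<'E'
from workcell import get_obs, optics, workorder, manip
import cv2,numpy as np
o=get_obs();print({k:np.round(v,3).tolist() for k,v in o.items()});print(manip.tip_extent)
for n in("side","top"):
    c=optics.camera(n);np.savez(f"{n}0.npz",**c)
    cv2.imwrite(f"pics/{n}0.png",cv2.resize(c["color"][:,:,::-1],(800,600),interpolation=cv2.INTER_CUBIC))
    print(n,c["K"].round(1).tolist(),c["R"].round(3).tolist(),c["t"].round(3).tolist())
E
```

```text
pics
{'clock': 0.0, 'joint_pos': [1.288, 0.333, -0.065, 1.461, 0.022, 1.35, -0.089], 'joint_velocities': [-0.001, 0.0, -0.002, 0.001, 0.002, -0.002, -0.002], 'tau': [0.001, -62.545, 0.05, -39.162, 0.016, 0.01, 0.0], 'position': [0.16, -0.604, 0.256], 'ee_rot': [0.992, 0.13, -0.0, -0.001], 'ft_force': [0.324, 0.36, -0.305], 'torque': [0.062, 0.019, -0.021], 'grasp_force': 0.0, 'grip_width': 1.002}
0.025
side [[475.6, 0.0, 250.8], [0.0, 475.6, 192.3], [0.0, 0.0, 1.0]] [[-0.747, -0.665, 0.017], [-0.418, 0.449, -0.79], [0.517, -0.597, -0.613]] [0.405, 0.29, 0.823]
top [[379.1, 0.0, 253.6], [0.0, 379.1, 196.8], [0.0, 0.0, 1.0]] [[0.01, -1.0, -0.0], [-0.975, -0.01, -0.224], [0.224, 0.003, -0.975]] [-0.005, 0.589, 0.948]
```

View pics/top0.png

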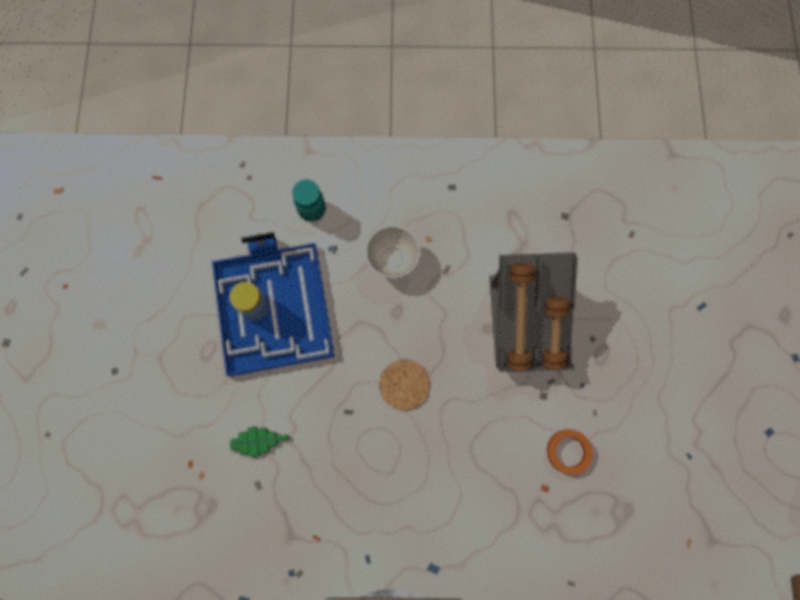

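View pics/side0.png

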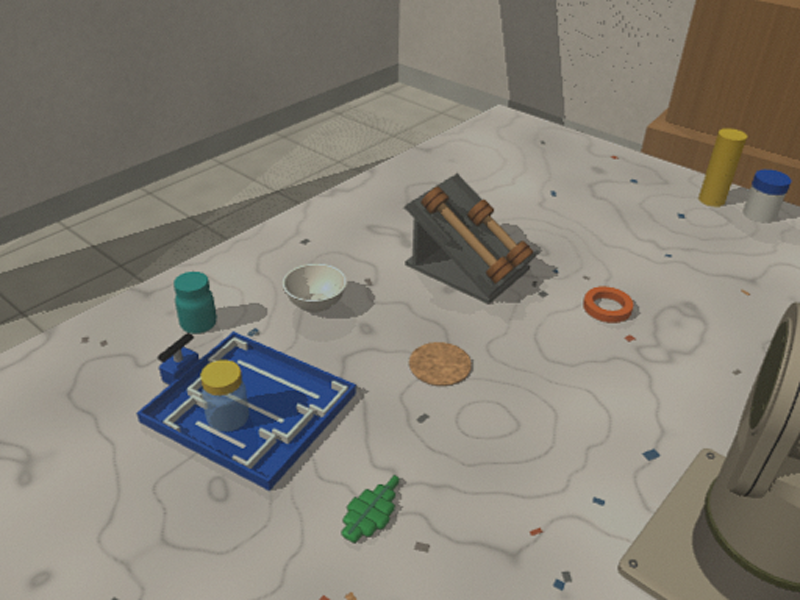

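The top view shows the blue organiser with the yellow-capped jar at (245,297), the cork mat (405,385), and the stand with the long wand (left, 520,315) and short wand (right, 556,333). The look-alikes are a turquoise jar (309,200), plus a yellow cylinder (722,168) and a blue-capped jar (768,195) seen only in the side view. The jar meant is the one with the yellow cap inside the organiser. The rows, left to right in the top view, look short, middle and long.

```bash
cat >h.py <<'E'
import numpy as np,cv2
def load(n,i=0): return dict(np.load(f"{n}{i}.npz"))
def cloud(c):
    v,u=np.mgrid[:384,:512];d=c["depth"]
    P=np.stack([(u-c["K"][0,2])/c["K"][0,0]*d,(v-c["K"][1,2])/c["K"][1,1]*d,d],-1)
    return (P-c["t"])@c["R"]
def ray(c,px):
    px=np.atleast_2d(px).astype(float);r=np.c_[px,np.ones(len(px))]@np.linalg.inv(c["K"]).T
    return -c["R"].T@c["t"], r@c["R"]
def plane(c,px,z):
    o,d=ray(c,px);return o+d*((z-o[2])/d[:,2])[:,None]
def tri(c1,p1,c2,p2):
    A=[];b=[]
    for c,p in((c1,p1),(c2,p2)):
        M=c["K"]@np.c_[c["R"],c["t"]]
        for k in(0,1):
            r=p[k]*M[2]-M[k];A.append(r[:3]);b.append(-r[3])
    return np.linalg.lstsq(np.array(A),np.array(b),rcond=None)[0]
def hsv(c): return cv2.cvtColor(c["color"],cv2.COLOR_RGB2HSV)
def big(m,k=1):
    n,l,s,ce=cv2.connectedComponentsWithStats(m.astype(np.uint8))
    return [(l==i) for i in 1+np.argsort(-s[1:,4])[:k]]
R={"yellow":((22,120,90),(34,255,255)),"blue":((105,140,50),(125,255,255)),"cork":((10,70,110),(20,200,255)),
"wood":((4,100,40),(18,255,255)),"orange":((4,190,150),(12,255,255)),"green":((50,120,40),(75,255,255)),"turq":((80,100,30),(95,255,255))}
def mask(c,n): return cv2.inRange(hsv(c),*R[n])>0
E
python3 - <<'E'
from h import *
for n in("top","side"):
    c=load(n);P=cloud(c)
    for col in R:
        for m in big(mask(c,col),4):
            if m.sum()<40: continue
            v,u=np.nonzero(m);p=P[m];p=p[c["depth"][m]>0]
            print(n,col,m.sum(),"px",u.mean().round(1),v.mean().round(1),"P",np.median(p,0).round(3),"z5/95",np.percentile(p[:,2],[5,95]).round(3), "hsv",np.median(hsv(c)[m],0))
E
```

```text
top yellow 256 px 156.5 189.5 P [0.601 0.258 0.085] z5/95 [0.081 0.088] hsv [ 27. 164. 146.]
top blue 2766 px 178.0 203.2 P [0.576 0.207 0.005] z5/95 [0.002 0.018] hsv [109. 191. 115.]
top blue 482 px 158.3 165.5 P [0.692 0.273 0.007] z5/95 [0.002 0.033] hsv [109.  195.5  82. ]
top cork 828 px 258.5 245.8 P [ 0.464 -0.015  0.006] z5/95 [0.002 0.009] hsv [ 15. 124. 140.]
top cork 446 px 364.4 289.1 P [ 0.351 -0.297  0.016] z5/95 [0.   0.02] hsv [ 12. 179. 140.]
top cork 153 px 332.6 205.2 P [ 0.564 -0.204  0.09 ] z5/95 [0.064 0.114] hsv [ 15. 121. 121.]
top cork 73 px 354.9 215.5 P [ 0.539 -0.266  0.073] z5/95 [0.06  0.085] hsv [ 15. 120. 121.]
top wood 768 px 258.5 245.9 P [ 0.464 -0.015  0.006] z5/95 [0.003 0.009] hsv [ 15. 125. 140.]
top wood 611 px 333.0 201.9 P [ 0.573 -0.204  0.093] z5/95 [0.054 0.142] hsv [ 14. 135.  95.]
top wood 497 px 355.4 212.7 P [ 0.546 -0.265  0.076] z5/95 [0.051 0.113] hsv [ 13. 150.  90.]
top wood 409 px 364.6 289.0 P [ 0.351 -0.298  0.016] z5/95 [0.003 0.02 ] hsv [ 12. 182. 141.]
top green 344 px 163.3 282.3 P [0.364 0.242 0.013] z5/95 [0.01  0.016] h
[... 743 characters left out ...]
.058 0.112] hsv [ 16. 114. 141.]
side cork 266 px 388.9 192.2 P [ 0.351 -0.299  0.014] z5/95 [-0.002  0.016] hsv [ 10. 178. 166.]
side wood 8611 px 471.3 57.1 P [ 0.527 -1.233  0.037] z5/95 [-0.135  0.223] hsv [ 15. 125. 101.]
side wood 1024 px 307.6 149.5 P [ 0.554 -0.208  0.078] z5/95 [0.046 0.134] hsv [ 14.  120.  113.5]
side wood 835 px 281.3 232.3 P [ 0.462 -0.012  0.003] z5/95 [0.001 0.006] hsv [ 15. 119. 148.]
side wood 475 px 388.8 194.4 P [ 0.349 -0.292  0.013] z5/95 [0.001 0.016] hsv [ 10. 172. 150.]
side green 613 px 235.7 327.3 P [0.358 0.247 0.01 ] z5/95 [0.008 0.013] hsv [ 64. 131. 117.]
side turq 792 px 124.0 193.0 P [0.776 0.174 0.053] z5/95 [0.009 0.079] hsv [ 86. 127.  88.]
```

```bash
python3 - <<'E'
from h import *
t,s=load("top"),load("side")
# jar cap & coaster: min enclosing circle/ellipse centres
for nm,col,z,lim in(("cap","yellow",.084,None),("coaster","cork",.005,None)):
    cs=[]
    for c,n in((t,"top"),(s,"side")):
        ms=big(mask(c,col),2); ms=[m for m in ms if np.nonzero(m)[1].mean()<350]
        m=ms[0]; p=plane(c,np.argwhere(m)[:,::-1],z); (x,y),r=cv2.minEnclosingCircle(p[:,:2].astype(np.float32))
        cs.append(np.argwhere(m)[:,::-1].mean(0)); print(nm,n,"mean",p.mean(0).round(4),"circ",round(x,4),round(y,4),"r",round(r,4))
    print("tri",tri(t,cs[0],s,cs[1]).round(4))
# cap top by depth
for c,n in((t,"top"),(s,"side")):
    P=cloud(c);m=(abs(P[...,0]-.6)<.04)&(abs(P[...,1]-.26)<.04)&(P[...,2]>.079);q=P[m];print(n,"captop n",m.sum(),q.mean(0).round(4),np.percentile(q[:,2],[50,95]).round(4), q.min(0).round(3),q.max(0).round(3))
# tray: blue mask closed, rect
for c,n in((t,"top"),(s,"side")):
    H=hsv(c);P=cloud(c)
    m=(mask(c,"blue")|((H[...,1]<70)&(H[...,2]>140)))&0==0
    b=cv2.inRange(H,(105,110,30),(125,255,255))>0
    b=b&(P[...,2]<.03)&(P[...,0]<.70+0.1*(P[...,1]-.2))&(P[...,0]>.4)&(P[...,1]>.05)
    b=big(cv2.morphologyEx(b.astype(np.uint8),cv2.MORPH_CLOSE,np.ones((9,9))))[0]
    p=plane(c,np.argwhere(b)[:,::-1],.016)[:,:2].astype(np.float32)
    print(n,"tray rect",cv2.minAreaRect(p))
E
python3 - <<'E'
from h import *
t,s=load("top"),load("side")
a=cv2.resize(t["color"][145:250,125:225],(400,420),interpolation=cv2.INTER_CUBIC)
b=cv2.resize(s["color"][205:315,80:235],(400,284),interpolation=cv2.INTER_CUBIC)
b=cv2.copyMakeBorder(b,0,136,0,0,cv2.BORDER_CONSTANT)
cv2.imwrite("pics/crop1.png",np.hstack([a,b])[:,:,::-1])
E
```

```text
cap top mean [0.6022 0.258  0.084 ] circ 0.6023 0.259 r 0.025
cap side mean [0.595  0.2641 0.084 ] circ 0.5944 0.264 r 0.0304
tri [0.6034 0.2596 0.0755]
coaster top mean [ 0.4644 -0.0135  0.005 ] circ 0.4647 -0.0133 r 0.0448
coaster side mean [ 0.4612 -0.0103  0.005 ] circ 0.4611 -0.011 r 0.0459
tri [ 0.4642 -0.0139  0.0005]
top captop n 276 [0.603 0.259 0.085] [0.0851 0.0881] [0.579 0.235 0.079] [0.628 0.283 0.09 ]
side captop n 367 [0.6    0.2607 0.0824] [0.0826 0.0843] [0.576 0.235 0.079] [0.628 0.284 0.086]
top tray rect ((0.6038041710853577, 0.2272283434867859), (0.22485636174678802, 0.19014903903007507), 11.298174858093262)
side tray rect ((0.6034246683120728, 0.23156321048736572), (0.24434038996696472, 0.20061008632183075), 11.319622993469238)
```

View pics/crop1.png

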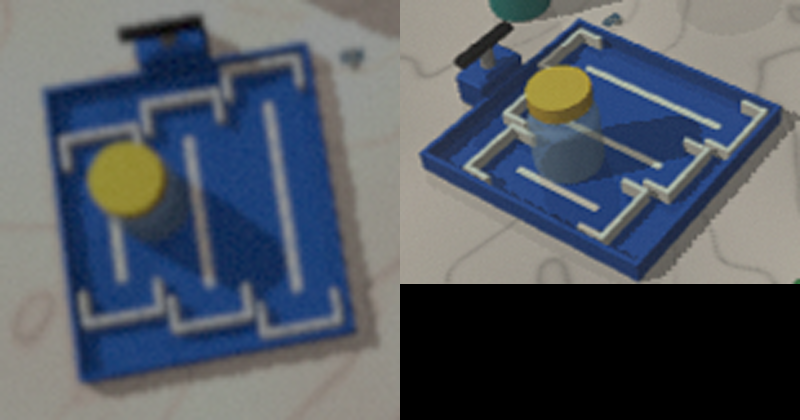

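The crop shows the glass jar with the yellow cap over the short (left) row. Left to right, the rows are short, middle and long. The long row's floor line runs (268,100) to (295,290) in the crop. Next I measure the pockets and wands accurately.

```bash
python3 - <<'E'
from h import *
t,s=load("top"),load("side")
for c,n in((t,"top"),(s,"side")):
    H=hsv(c);P=cloud(c)
    q=plane(c,np.argwhere(np.ones((384,512)))[:,::-1],.016).reshape(384,512,3)
    # inside tray region
    e=np.array([np.cos(.16),np.sin(.16)]);f=np.array([-e[1],e[0]])
    d=q[...,:2]-[.604,.228];a=d@e;b=d@f
    w=(H[...,1]<110)&(H[...,2]>110)&(abs(a)<.105)&(abs(b)<.095)
    for m in big(w,12):
        if m.sum()<12: continue
        px=np.argwhere(m)[:,::-1];ext=np.ptp(px,0)
        z=P[m][:,2];p4=plane(c,px,.0045)[:,:2];p16=plane(c,px,.016)[:,:2]
        v=np.linalg.svd(p4-p4.mean(0))[2][0];sv=np.linalg.svd(p4-p4.mean(0))[1]
        print(n,m.sum(),px.mean(0).round(1),"z",np.median(z).round(4),"c4",p4.mean(0).round(4),"ang",np.degrees(np.arctan(v[1]/v[0])).round(1),"el",(sv[0]/sv[1]).round(1),"len",np.ptp(p4@v).round(3),"| z16 bbox tray a",[((p16-[.604,.228])@e).min().round(3),((p16-[.604,.228])@e).max().round(3)],"b",[((p16-[.604,.228])@f).min().round(3),((p16-[.604,.228])@f).max().round(3)])
    # wands
    for k,m in enumerate([x for x in big(mask(c,"wood"),6)]):
        p=P[m];ce=np.median(p,0)
        if not(.48<ce[0]<.65 and -.35<ce[1]<-.15): continue
        px=np.argwhere(m)[:,::-1];print(n,"wood",m.sum(),px.min(0),px.max(0),"x",np.percentile(p[:,0],[1,99]).round(3),"y",np.percentile(p[:,1],[1,99]).round(3))
E
```

```text
top 168 [195.2 193.6] z 0.0057 c4 [0.6111 0.1681] ang 11.3 el 14.2 len 0.141 | z16 bbox tray a [np.float64(-0.074), np.float64(0.065)] b [np.float64(-0.068), np.float64(-0.054)]
top 150 [161.  173.9] z 0.0163 c4 [0.6684 0.2693] ang -69.2 el 5.4 len 0.129 | z16 bbox tray a [np.float64(0.039), np.float64(0.087)] b [np.float64(-0.033), np.float64(0.09)]
top 79 [199.8 224.4] z 0.0158 c4 [0.5225 0.1513] ang -74.7 el 2.9 len 0.061 | z16 bbox tray a [np.float64(-0.104), np.float64(-0.077)] b [np.float64(-0.092), np.float64(-0.034)]
top 78 [176.9 223.2] z 0.0165 c4 [0.5252 0.2155] ang -79.0 el 3.1 len 0.058 | z16 bbox tray a [np.float64(-0.092), np.float64(-0.066)] b [np.float64(-0.031), np.float64(0.026)]
top 69 [156.6 221.7] z 0.0162 c4 [0.529  0.2726] ang -73.8 el 3.0 len 0.057 | z16 bbox tray a [np.float64(-0.077), np.float64(-0.05)] b [np.float64(0.03), np.float64(0.086)]
top 56 [154.1 207.5] z 0.0057 c4 [0.5693 0.2825] ang 12.7 el 4.6 len 0.045 | z16 bbox tray a [np.float64(-0.05), np.float64(-0.006)] b [np.float64(0.051), np.float64(0.062)]
top 51 [147.1 164.1] z 0.0159 c4 [0.6976 0.3
[... 1568 characters left out ...]
6 | z16 bbox tray a [np.float64(0.063), np.float64(0.095)] b [np.float64(-0.086), np.float64(-0.029)]
side 67 [ 96.5 254.2] z -0.0012 c4 [0.7044 0.3069] ang -79.7 el 7.6 len 0.055 | z16 bbox tray a [np.float64(0.098), np.float64(0.105)] b [np.float64(0.04), np.float64(0.094)]
side 56 [170.9 264.5] z 0.0033 c4 [0.5672 0.2209] ang 10.6 el 10.3 len 0.058 | z16 bbox tray a [np.float64(-0.07), np.float64(-0.013)] b [np.float64(0.003), np.float64(0.009)]
side 24 [136.7 221.5] z -0.0004 c4 [0.7263 0.1852] ang -79.7 el 23.6 len 0.065 | z16 bbox tray a [np.float64(0.102), np.float64(0.105)] b [np.float64(-0.088), np.float64(-0.024)]
side wood 1024 [270 120] [340 180] x [0.485 0.639] y [-0.276 -0.184]
```

```bash
cat >g.py <<'E'
import numpy as np
from scipy.spatial.transform import Rotation as Ro
def tool(yaw,pitch=0):  # deg; pitch leans the fingers ahead along tool x
    c,s=np.cos(np.radians(yaw)),np.sin(np.radians(yaw))
    B=np.array([[c,s,0],[s,-c,0],[0,0,-1.]])
    return Ro.from_matrix(B)*Ro.from_euler('y',pitch,degrees=True)
def d(p0,R0,p1,R1):
    v=R0.inv().apply(np.subtract(p1,p0));r=(R0.inv()*R1).as_rotvec()
    print("inc",v.round(4).tolist(),r.round(3).tolist(),"rows",round(max(np.linalg.norm(v)/.0417,np.degrees(np.linalg.norm(r))/7.16),1))
def now():
    from workcell import get_obs
    o=get_obs();print("t",round(float(np.ravel(o["clock"])[0]),2),"pos",np.round(o["position"],4),"q",np.round(o["joint_pos"],2),"w",np.round(o["grip_width"],3),"gf",np.round(o["grasp_force"],1),"ft",np.round(o["ft_force"],1))
    return np.array(o["position"]),Ro.from_quat(o["ee_rot"])
E
python3 - <<'E'
from g import *
from h import *
p,R=now();Y=tool(11.3);print(tool(0,30).apply([0,0,1]))
d(p,R,[.45,-.2,.24],Y);d([.45,-.2,.24],Y,[.601,.26,.17],Y)
# wand shaft line fits
for n in("top","side"):
    c=load(n);P=cloud(c);W=mask(c,"wood")&(P[...,0]>.48)&(P[...,0]<.66)&(P[...,2]>.03)&(P[...,1]>-.31)&(P[...,1]<-.17)
    for nm,y0 in(("long",-.206),("short",-.2665)):
        m=W&(abs(P[...,1]-y0)<.025);q=P[m]
        u=np.array([np.cos(np.pi/6),0,.5]);nn=np.array([-.5,0,np.cos(np.pi/6)])
        a=q@u;h=q@nn
        print(n,nm,"along",np.percentile(a,[1,99]).round(3),"normal top",np.percentile(h,[50,95]).round(3),"y by along:",[ (round(float(np.median(a[k])),3),round(float(np.median(q[k,1])),4),round(float(np.percentile(h[k],90)),4)) for k in [ (a>=lo)&(a<lo+.02) for lo in np.arange(a.min(),a.max(),.02)] if k.sum()>5])
E
```

```text
t 0.1 pos [ 0.1605 -0.6037  0.2556] q [ 1.29  0.33 -0.06  1.46  0.02  1.35 -0.09] w 1.004 gf 0.0 ft [ 0.4 -0.5  0.5]
[ 0.5        0.        -0.8660254]
inc [0.3835, -0.3158, 0.016] [-0.001, 0.0, 0.063] rows 11.9
inc [0.2382, -0.4215, 0.07] [0.0, 0.0, 0.0] rows 11.7
top long along [0.45  0.628] normal top [-0.203 -0.192] y by along: [(0.459, -0.2054, -0.1918), (0.474, -0.2071, -0.193), (0.498, -0.2059, -0.2029), (0.517, -0.205, -0.203), (0.538, -0.2047, -0.2024), (0.557, -0.2038, -0.2024), (0.578, -0.2042, -0.2029), (0.603, -0.2019, -0.1933), (0.62, -0.2003, -0.1922)]
top short along [0.451 0.571] normal top [-0.203 -0.193] y by along: [(0.457, -0.2645, -0.1933), (0.475, -0.2656, -0.1942), (0.496, -0.2667, -0.2051), (0.515, -0.2664, -0.2046), (0.533, -0.2657, -0.2049), (0.555, -0.2612, -0.1925), (0.569, -0.2637, -0.1949)]
side long along [0.446 0.622] normal top [-0.206 -0.194] y by along: [(0.455, -0.1973, -0.1935), (0.472, -0.2021, -0.1952), (0.495, -0.2039, -0.2055), (0.515, -0.2035, -0.2049), (0.534, -0.2023, -0.2043), (0.556, -0.2018, -0.204), (0.575, -0.2007, -0.2047), (0.599, -0.1966, -0.1955), (0.614, -0.1908, -0.1936)]
side short along [0.448 0.565] normal top [-0.206 -0.195] y by along: [(0.457, -0.2563, -0.1952), (0.474, -0.2623, -0.1963), (0.497, -0.2628, -0.2052), (0.516, -0.262, -0.2061), (0.542, -0.2591, -0.1967), (0.556, -0.2521, -0.1946)]
```

>>> jog_arm:
  increments:
    - [0.032,-0.0263,0,0,0,0.02,1]
    - [0.064,-0.0526,0,0,0,0.04,1]
    - [0.096,-0.0789,0,0,0,0.063,1]
    - [0.128,-0.105,0,0,0,0.063,1]
    - [0.16,-0.1316,0,0,0,0.063,1]
  grip_force: 40

```text
clock: 0.52
position: [0.2821, -0.4339, 0.256]
ee_rot: [0.995, 0.098, -0.0, -0.0]
ft_force: [0.8, -0.7, -0.4]
grip_width: 1.0
grasp_force: 0.0
```

```bash
python3 - <<'E'
from g import *
p,R=now();Y=tool(11.3)
d(p,R,[.45,-.2,.24],Y)
E
```

```text
t 0.52 pos [ 0.2821 -0.4339  0.256 ] q [ 1.08  0.11 -0.19  1.73  0.02  1.3  -0.49] w 1.0 gf 0.0 ft [ 0.8 -0.7 -0.4]
inc [0.2104, -0.1966, 0.016] [-0.0, 0.0, -0.001] rows 6.9
```

>>> jog_arm:
  increments:
    - [0.03,-0.028,0,0,0,0,1]
    - [0.06,-0.056,0,0,0,0,1]
    - [0.09,-0.084,0,0,0,0,1]
    - [0.12,-0.112,0,0,0,0,1]
    - [0.15,-0.14,0,0,0,0,1]

```text
clock: 0.93
position: [0.4017, -0.2672, 0.2563]
ee_rot: [0.995, 0.098, -0.0, 0.0]
ft_force: [1.2, 0.0, -0.0]
grip_width: 1.003
grasp_force: 0.0
```

>>> jog_arm:
  increments:
    - [0.03,-0.028,0,0,0,0,1]
    - [0.06,-0.056,0,0,0,0,1]
    - [0.08,-0.092,0,0,0,0,1]
    - [0.1,-0.128,0,0,0,0,1]
    - [0.12,-0.164,0,0,0,0,1]

```text
clock: 1.35
position: [0.4869, -0.0828, 0.2561]
ee_rot: [0.995, 0.098, -0.0, -0.0]
ft_force: [1.0, -1.2, 0.0]
grip_width: 1.001
grasp_force: 0.0
```

```bash
python3 - <<'E'
from g import *
p,R=now();Y=tool(11.3)
d(p,R,[.601,.26,.17],Y)
E
```

```text
t 1.35 pos [ 0.4869 -0.0828  0.2561] q [ 0.63  0.08 -0.58  1.77  0.05  1.3  -1.33] w 1.001 gf 0.0 ft [ 1.  -1.2  0. ]
inc [0.179, -0.3139, 0.0861] [-0.0, 0.0, -0.0] rows 8.9
```

>>> jog_arm:
  increments:
    - [0.02,-0.035,0,0,0,0,1]
    - [0.04,-0.07,0,0,0,0,1]
    - [0.06,-0.105,0,0,0,0,1]
    - [0.08,-0.14,0,0,0,0,1]
    - [0.1,-0.175,0,0,0,0,1]

```text
clock: 1.77
position: [0.5508, 0.1081, 0.2562]
ee_rot: [0.995, 0.098, -0.0, 0.0]
ft_force: [1.2, 0.7, -0.6]
grip_width: 0.998
grasp_force: 0.0
```

>>> jog_arm:
  increments:
    - [0.02,-0.035,0.02,0,0,0,1]
    - [0.04,-0.07,0.04,0,0,0,1]
    - [0.06,-0.105,0.06,0,0,0,1]
    - [0.079,-0.139,0.08,0,0,0,1]
    - [0.079,-0.139,0.08,0,0,0,1]

```text
clock: 2.18
position: [0.5989, 0.2636, 0.1722]
ee_rot: [0.995, 0.101, -0.002, -0.001]
ft_force: [-1.1, 0.3, -0.2]
grip_width: 0.997
grasp_force: 0.0
```

```bash
python3 - <<'E'
from g import *
from h import *
from workcell import optics
p,R=now();Y=tool(11.3)
d(p,R,[.601,.26,.055],Y)
a=[]
for n in("side","top"):
    c=optics.camera(n);np.savez(f"{n}1.npz",**c);a.append(c["color"][120:320,60:310])
cv2.imwrite("pics/c2.png",cv2.resize(np.hstack(a),(800,320))[:,:,::-1])
E
```

```text
t 2.18 pos [0.5989 0.2636 0.1722] q [ 0.02  0.55 -0.71  1.45  0.36  1.28 -2.09] w 0.997 gf 0.0 ft [-1.1  0.3 -0.2]
inc [0.0019, 0.0042, 0.1171] [-0.002, 0.005, 0.005] rows 2.8
```

View pics/c2.png

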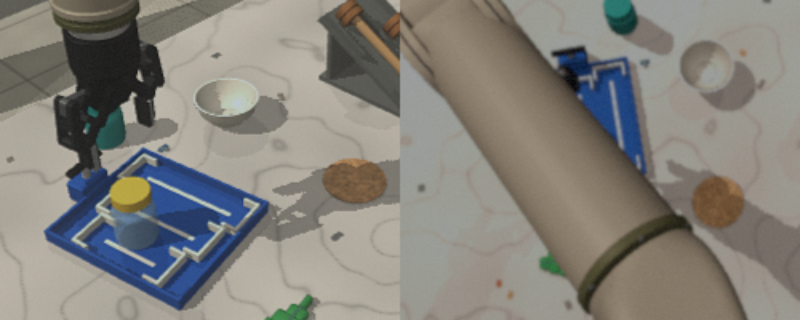

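The left view shows the open fingers (around (85,165) and (155,120)) centred above the yellow cap at (130,190). In the top view the arm covers the jar. Descending.

>>> jog_arm:
  increments:
    - [0,0,0.03,0,0,0,1]
    - [0,0,0.06,0,0,0,1]
    - [0,0,0.09,0,0,0,1]
    - [0,0,0.115,0,0,0,1]
    - [0,0,0.115,0,0,0,1]

```text
clock: 2.7
position: [0.5988, 0.2549, 0.0564]
ee_rot: [0.995, 0.098, -0.003, 0.002]
ft_force: [-0.8, -1.6, -1.0]
grip_width: 1.0
grasp_force: 0.0
```

>>> jog_arm:
  increments:
    - [0,0,0,0,0,0,-0.2]
    - [0,0,0,0,0,0,-0.2]
    - [0,0,0,0,0,0,-0.2]
    - [0,0,0,0,0,0,-0.2]
    - [0,0,0,0,0,0,-0.2]
  grip_force: 40

```text
clock: 3.12
position: [0.6024, 0.2585, 0.0642]
ee_rot: [0.995, 0.098, 0.002, -0.0]
ft_force: [-1.5, -1.4, 8.1]
grip_width: 0.631
grasp_force: 43.1
```

>>> jog_arm:
  increments:
    - [0,0,0,0,0,0,-0.2]
    - [0,0,0,0,0,0,-0.2]
    - [0,0,0,0,0,0,-0.2]

```text
clock: 3.37
position: [0.6024, 0.2585, 0.0642]
ee_rot: [0.995, 0.098, 0.002, -0.0]
ft_force: [-1.0, -1.6, 8.5]
grip_width: 0.631
grasp_force: 43.1
```

>>> jog_arm:
  increments:
    - [0,0,-0.02,0,0,0,-0.2]
    - [0,0,-0.04,0,0,0,-0.2]
    - [0,0,-0.07,0,0,0,-0.2]
    - [0,0,-0.1,0,0,0,-0.2]
    - [0,0,-0.1,0,0,0,-0.2]

```text
clock: 3.78
position: [0.6033, 0.2599, 0.1693]
ee_rot: [0.995, 0.098, 0.005, -0.002]
ft_force: [0.1, 0.3, -0.9]
grip_width: 0.627
grasp_force: 43.3
```

```bash
python3 - <<'E'
from g import *
p,R=now();Y=tool(11.3)
d(p,R,[.4628,-.012,p[2]],Y)
E
```

```text
t 3.78 pos [0.6033 0.2599 0.1693] q [ 0.03  0.55 -0.71  1.46  0.37  1.26 -2.09] w 0.627 gf 43.3 ft [ 0.1  0.3 -0.9]
inc [-0.191, 0.2392, -0.0024] [-0.002, -0.01, -0.0] rows 7.3
```

>>> jog_arm:
  increments:
    - [-0.018,0.022,0,0,0,0,-0.2]
    - [-0.038,0.048,0,0,0,0,-0.2]
    - [-0.06,0.075,0,0,0,0,-0.2]
    - [-0.083,0.104,0,0,0,0,-0.2]
    - [-0.106,0.133,0,0,0,0,-0.2]

```text
clock: 4.2
position: [0.5221, 0.1057, 0.1618]
ee_rot: [0.995, 0.098, 0.001, 0.0]
ft_force: [2.1, -0.9, -1.1]
grip_width: 0.628
grasp_force: 43.2
```

>>> jog_arm:
  increments:
    - [-0.023,0.029,0,0,0,0,-0.2]
    - [-0.046,0.058,0,0,0,0,-0.2]
    - [-0.066,0.083,0,0,0,0,-0.2]
    - [-0.082,0.103,0,0,0,0,-0.2]
    - [-0.084,0.105,0,0,0,0,-0.2]

```text
clock: 4.62
position: [0.4594, -0.0172, 0.1617]
ee_rot: [0.995, 0.095, -0.0, 0.002]
ft_force: [1.1, -1.8, -2.3]
grip_width: 0.633
grasp_force: 43.2
```

>>> jog_arm:
  increments:
    - [0,0,0.015,0,0,0,-0.2]
    - [0,0,0.03,0,0,0,-0.2]
    - [0,0,0.04,0,0,0,-0.2]
    - [0,0,0.05,0,0,0,-0.2]
    - [0,0,0.05,0,0,0,-0.2]

```text
clock: 5.03
position: [0.4603, -0.0121, 0.1099]
ee_rot: [0.995, 0.099, -0.001, -0.0]
ft_force: [-0.9, -0.3, -2.6]
grip_width: 0.633
grasp_force: 43.2
```

```bash
python3 - <<'E'
from g import *
from h import *
from workcell import optics
c=optics.camera("side");np.savez("side2.npz",**c)
p,R=now();print(R.as_matrix().round(3).tolist());Y=tool(11.3)
d(p,R,[.4628,-.012,.067],Y)
P=cloud(c);m=mask(c,"yellow")&(P[...,1]>-.2)
px=np.argwhere(big(m)[0])[:,::-1];print(px.mean(0),np.median(P[big(m)[0]],0).round(4))
cv2.imwrite("pics/c3.png",cv2.resize(c["color"][120:280,180:380],(800,600))[:,:,::-1])
E
```

```text
t 5.08 pos [ 0.4608 -0.0121  0.1108] q [ 0.58  0.18 -0.69  2.02  0.13  0.99 -1.55] w 0.632 gf 43.2 ft [-0.4 -0.4 -2.3]
[[0.981, 0.196, -0.001], [0.196, -0.981, 0.0], [-0.001, -0.001, -1.0]]
inc [0.0021, 0.0004, 0.0438] [-0.001, 0.001, 0.0] rows 1.1
[290.76       192.53333333] [ 0.4431 -0.0097  0.1275]
```

View pics/c3.png

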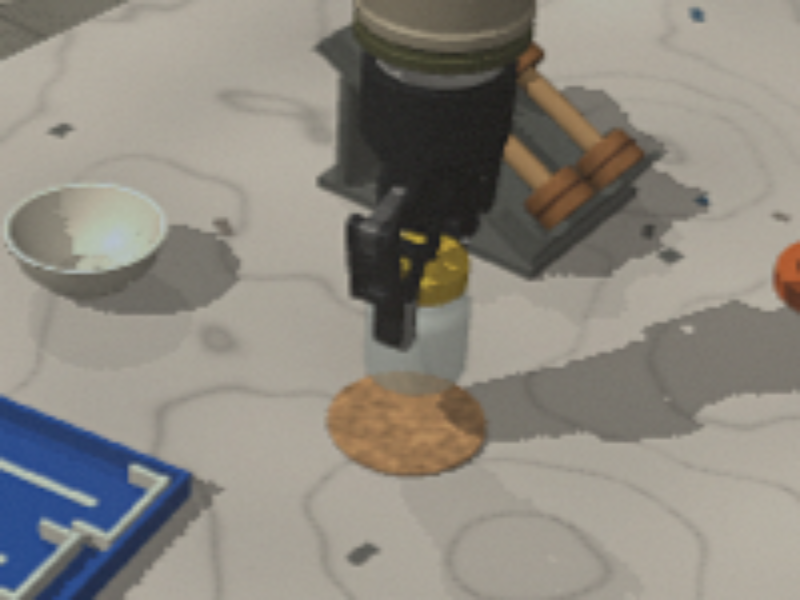

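The jar hangs upright in the gripper at about (415,320), right above the mat at (407,425). Lowering gently.

>>> jog_arm:
  increments:
    - [0.001,0,0.015,0,0,0,-0.2]
    - [0.001,0,0.028,0,0,0,-0.2]
    - [0.001,0,0.038,0,0,0,-0.2]
    - [0.001,0,0.042,0,0,0,-0.2]
    - [0.001,0,0.042,0,0,0,-0.2]

```text
clock: 5.5
position: [0.4618, -0.0121, 0.0689]
ee_rot: [0.995, 0.098, -0.001, -0.0]
ft_force: [-0.4, -0.2, -1.8]
grip_width: 0.626
grasp_force: 43.2
```

>>> jog_arm:
  increments:
    - [0,0,0.001,0,0,0,-0.2]
    - [0,0,0.002,0,0,0,-0.2]
    - [0,0,0.002,0,0,0,-0.2]

```text
clock: 5.75
position: [0.4624, -0.0123, 0.0678]
ee_rot: [0.995, 0.098, 0.0, 0.0]
ft_force: [-0.6, -0.3, -1.7]
grip_width: 0.631
grasp_force: 43.2
```

>>> jog_arm:
  increments:
    - [0,0,0.001,0,0,0,-0.2]
    - [0,0,0.002,0,0,0,-0.2]
    - [0,0,0.003,0,0,0,-0.2]
    - [0,0,0.003,0,0,0,-0.2]

```text
clock: 6.08
position: [0.4624, -0.0123, 0.0651]
ee_rot: [0.995, 0.098, 0.0, 0.0]
ft_force: [-5.1, -0.6, 12.0]
grip_width: 0.627
grasp_force: 44.5
```

```bash
python3 - <<'E'
from g import *
now()
E
```

```text
t 6.08 pos [ 0.4624 -0.0123  0.0651] q [ 0.55  0.26 -0.67  2.05  0.21  0.9  -1.61] w 0.627 gf 44.5 ft [-5.1 -0.6 12. ]
```

Contact with the mat at the expected height. Releasing and rising.

>>> jog_arm:
  increments:
    - [0,0,-0.001,0,0,0,0.4]
    - [0,0,-0.001,0,0,0,0.7]
    - [0,0,-0.001,0,0,0,1]
    - [0,0,-0.001,0,0,0,1]
    - [0,0,-0.001,0,0,0,1]

```text
clock: 6.5
position: [0.4621, -0.0123, 0.0652]
ee_rot: [0.995, 0.098, 0.0, -0.0]
ft_force: [-0.3, 0.4, -0.2]
grip_width: 1.0
grasp_force: 0.0
```

>>> jog_arm:
  increments:
    - [0,0,-0.01,0,0,0,1]
    - [0,0,-0.04,0,0,0,1]
    - [0,0,-0.08,0,0,0,1]
    - [0,0,-0.12,0,0,0,1]
    - [0,0,-0.16,0,0,0,1]

```text
clock: 6.92
position: [0.4616, -0.0117, 0.2278]
ee_rot: [0.995, 0.099, 0.0, -0.0]
ft_force: [0.5, -0.8, 0.5]
grip_width: 1.001
grasp_force: 0.0
```

```bash
python3 - <<'E'
from g import *
from h import *
from workcell import optics
p,R=now()
for n in("side","top"):
    c=optics.camera(n);np.savez(f"{n}3.npz",**c)
    P=cloud(c);m=mask(c,"yellow")&(P[...,1]>-.2)&(P[...,1]<.2)
    if m.sum()>20:
        q=P[big(m)[0]];q=q[q[:,2]>.078];print(n,len(q),(q.min(0)+q.max(0))/2,np.ptp(q,0))
# refine wands/rows with wand-stand frame & pockets later
# wand grasp poses: stand yaw
psi=1.5
Rw=tool(psi,30);u=np.array([np.cos(np.radians(psi))*.866,np.sin(np.radians(psi))*.866,.5]);n=-Rw.apply([0,0,1]);print(u.round(3),n.round(3))
E
```

```text
t 6.92 pos [ 0.4616 -0.0117  0.2278] q [ 0.63  0.03 -0.7   1.88  0.02  1.24 -1.45] w 1.001 gf 0.0 ft [ 0.5 -0.8  0.5]
side 291 [ 0.46147158 -0.00887366  0.08283539] [0.04675172 0.04956238 0.00962262]
[0.866 0.023 0.5  ] [-0.5   -0.013  0.866]
```

```bash
python3 - <<'E'
from g import *
p,R=now();W=tool(2,30);n=-W.apply([0,0,1])
g=np.array([.5567,-.206,.0888])
d(p,R,g+.10*n,W); d(g+.1*n,W,g,W);print(g+.1*n)
E
```

```text
t 7.02 pos [ 0.4649 -0.0117  0.2322] q [ 0.62  0.03 -0.7   1.87  0.02  1.24 -1.45] w 1.002 gf 0.0 ft [ 0.5  0.1 -0.5]
inc [0.002, 0.2002, 0.0575] [-0.04, 0.513, 0.159] rows 5.0
inc [-0.0, 0.0, 0.1] [0.0, 0.0, 0.0] rows 2.4
[ 0.50673046 -0.20774497  0.17540254]
```

>>> jog_arm:
  increments:
    - [0,0.028,0.004,-0.006,0.08,0.025,0.5]
    - [0,0.065,0.01,-0.012,0.16,0.05,0]
    - [0,0.1,0.02,-0.02,0.25,0.08,0]
    - [0,0.135,0.03,-0.027,0.34,0.105,0]
    - [0.001,0.17,0.045,-0.033,0.43,0.133,0]

```text
clock: 7.43
position: [0.4968, -0.1813, 0.1822]
ee_rot: [0.976, 0.029, 0.217, -0.002]
ft_force: [2.8, 1.1, -0.9]
grip_width: 0.504
grasp_force: 0.0
```

```bash
python3 - <<'E'
from g import *
p,R=now();W=tool(2,30);n=-W.apply([0,0,1])
g=np.array([.5567,-.206,.0888])
d(p,R,g+.07*n,W)
E
```

```text
t 7.43 pos [ 0.4968 -0.1813  0.1822] q [ 0.84 -0.03 -0.46  2.11 -0.3   0.68 -0.94] w 0.504 gf 0.0 ft [ 2.8  1.1 -0.9]
inc [0.0072, 0.027, 0.0398] [-0.004, 0.086, 0.025] rows 1.2
```

>>> jog_arm:
  increments:
    - [0.004,0.013,0.01,-0.002,0.04,0.012,0]
    - [0.007,0.027,0.025,-0.004,0.086,0.025,0]
    - [0.007,0.027,0.04,-0.004,0.086,0.025,0]
    - [0.007,0.027,0.04,-0.004,0.086,0.025,0]

```text
clock: 7.77
position: [0.52, -0.2044, 0.1447]
ee_rot: [0.967, 0.017, 0.254, -0.008]
ft_force: [-0.5, 0.4, -0.5]
grip_width: 0.504
grasp_force: 0.0
```

```bash
python3 - <<'E'
from g import *
from h import *
from workcell import optics
p,R=now();W=tool(2,30);n=-W.apply([0,0,1])
g=np.array([.5567,-.206,.0888])
d(p,R,g,W)
c=optics.camera("side")
cv2.imwrite("pics/c4.png",cv2.resize(c["color"][90:230,220:400],(772,600))[:,:,::-1])
E
```

```text
t 7.77 pos [ 0.52   -0.2044  0.1447] q [ 0.85  0.07 -0.44  2.13 -0.4   0.52 -0.82] w 0.504 gf 0.0 ft [-0.5  0.4 -0.5]
inc [0.0044, 0.0033, 0.0666] [-0.006, 0.009, -0.002] rows 1.6
```

View pics/c4.png

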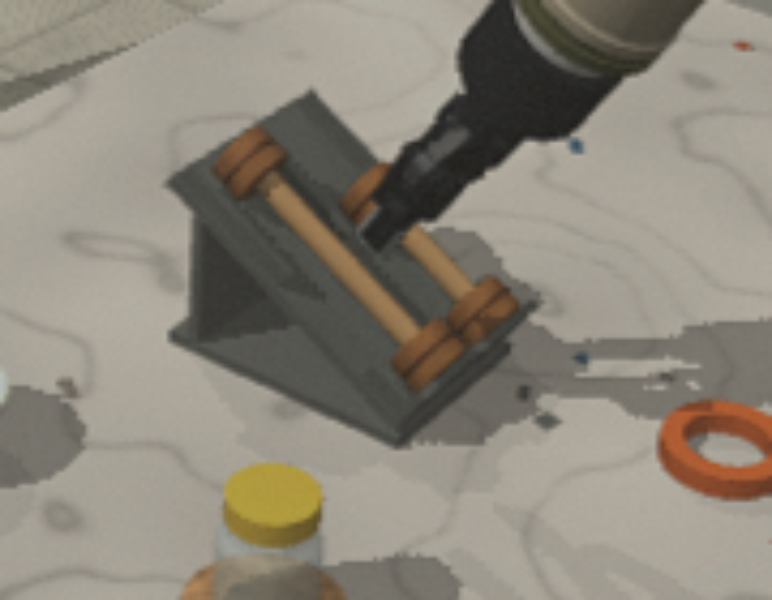

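The fingers (tip near (375,240)) point along the ramp normal toward the middle of the long wand's shaft at (340,260). The jar stands on the mat at (272,510). Going in.

>>> jog_arm:
  increments:
    - [0.004,0.001,0.02,0,0,0,0]
    - [0.004,0.001,0.04,0,0,0,0]
    - [0.004,0.001,0.055,0,0,0,0]
    - [0.004,0.001,0.066,0,0,0,0]
    - [0.004,0.001,0.066,0,0,0,0]

```text
clock: 8.23
position: [0.5575, -0.2025, 0.0911]
ee_rot: [0.967, 0.018, 0.255, -0.008]
ft_force: [0.6, -0.3, 0.3]
grip_width: 0.501
grasp_force: 0.0
```

```bash
python3 - <<'E'
from g import *
p,R=now();W=tool(2,30)
d(p,R,[.5567,-.206,.0888],W)
E
```

```text
t 8.23 pos [ 0.5575 -0.2025  0.0911] q [ 0.79  0.23 -0.43  2.09 -0.31  0.39 -0.89] w 0.501 gf 0.0 ft [ 0.6 -0.3  0.3]
inc [-0.0019, 0.0035, 0.0015] [-0.007, 0.008, 0.001] rows 0.1
```

>>> jog_arm:
  increments:
    - [-0.001,0.003,0.001,-0.005,0.006,0,0]
    - [-0.001,0.003,0.001,-0.005,0.006,0,-1]
    - [-0.001,0.003,0.001,-0.005,0.006,0,-1]
    - [-0.001,0.003,0.001,-0.005,0.006,0,-1]
    - [-0.001,0.003,0.001,-0.005,0.006,0,-1]
  grip_force: 40

```text
clock: 8.65
position: [0.5568, -0.2075, 0.0914]
ee_rot: [0.966, 0.017, 0.259, -0.004]
ft_force: [-6.2, 0.4, 7.5]
grip_width: 0.169
grasp_force: 38.9
```

>>> jog_arm:
  increments:
    - [0,0,0,0,0,0,-1]
    - [0,0,0,0,0,0,-1]
    - [0,0,0,0,0,0,-1]

```text
clock: 8.9
position: [0.5568, -0.2075, 0.0914]
ee_rot: [0.966, 0.017, 0.259, -0.004]
ft_force: [-6.6, -0.0, 7.1]
grip_width: 0.167
grasp_force: 38.9
```

>>> jog_arm:
  increments:
    - [0,0,-0.015,0,0,0,-1]
    - [0,0,-0.035,0,0,0,-1]
    - [0,0,-0.06,0,0,0,-1]
    - [0,0,-0.085,0,0,0,-1]
    - [0,0,-0.11,0,0,0,-1]

```text
clock: 9.32
position: [0.501, -0.2085, 0.1868]
ee_rot: [0.966, 0.017, 0.258, -0.004]
ft_force: [0.4, -0.8, -1.3]
grip_width: 0.169
grasp_force: 39.6
```

```bash
python3 - <<'E'
from g import *
p,R=now()
d(p,R,[.52,-.10,.20],tool(2,0))
d(p,R,p,tool(11.3,0))
E
```

```text
t 9.32 pos [ 0.501  -0.2085  0.1868] q [ 0.9  -0.03 -0.44  2.12 -0.44  0.62 -0.78] w 0.169 gf 39.6 ft [ 0.4 -0.8 -1.3]
inc [0.0263, -0.1078, -0.0002] [0.001, -0.523, -0.0] rows 4.2
inc [0.0, 0.0, 0.0] [0.043, -0.522, -0.159] rows 4.4
```

>>> jog_arm:
  increments:
    - [0.005,-0.012,-0.005,0.008,-0.1,-0.03,-1]
    - [0.01,-0.03,-0.01,0.016,-0.2,-0.06,-1]
    - [0.015,-0.055,-0.015,0.025,-0.31,-0.095,-1]
    - [0.02,-0.08,-0.02,0.034,-0.42,-0.127,-1]
    - [0.025,-0.1,-0.02,0.043,-0.522,-0.159,-1]

```text
clock: 9.73
position: [0.5104, -0.1077, 0.2182]
ee_rot: [0.995, 0.098, -0.001, 0.002]
ft_force: [1.4, 1.0, -0.2]
grip_width: 0.166
grasp_force: 39.6
```

```bash
python3 - <<'E'
from g import *
from h import *
from workcell import optics
p,R=now();c=optics.camera("top");np.savez("top4.npz",**c)
# wand relative to TCP & long row line from this frame
P=cloud(c);m=mask(c,"wood")&(P[...,2]>.12)&(P[...,2]<.25)
x=R.as_matrix()[:,0];y=R.as_matrix()[:,1]
q=(P[m]-p);print("n",m.sum(),"along",np.percentile(q@x,[1,50,99]).round(4),"across",np.percentile(q@y,[1,50,99]).round(4))
d(p,R,[.60,.17,.19],tool(11.3))
a=c["color"][130:280,120:380]
cv2.imwrite("pics/c5.png",cv2.resize(a,(800,462))[:,:,::-1])
E
```

```text
t 9.73 pos [ 0.5104 -0.1077  0.2182] q [ 0.67  0.18 -0.61  1.76  0.11  1.24 -1.34] w 0.166 gf 39.6 ft [ 1.4  1.  -0.2]
n 62 along [0.0739 0.0844 0.0967] across [-0.02   -0.0142 -0.0078]
inc [0.1424, -0.2549, 0.0268] [0.004, 0.003, 0.0] rows 7.0
```

View pics/c5.png

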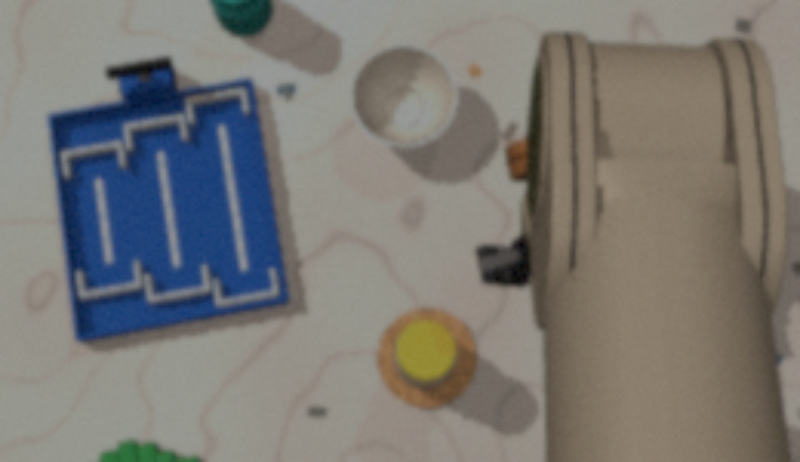

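The top view shows the empty organiser with three floor lines, at (104,222), (168,210) and (233,198). The jar is centred on the mat at (427,352), and the wand head shows at (517,158) in the gripper. Refining the row poses from this clean view.

```bash
python3 - <<'E'
from h import *
c=load("top",4);H=hsv(c);s=load("side",3)
e=np.array([np.cos(.197),np.sin(.197)]);f=np.array([-e[1],e[0]])
for n,c in(("top",c),("side",s)):
    H=hsv(c);q=plane(c,np.argwhere(np.ones((384,512)))[:,::-1],.016).reshape(384,512,3)
    D=q[...,:2]-[.598,.2265];w=(H[...,1]<120)&(H[...,2]>100)&(abs(D@e)<.1)&(abs(D@f)<.09)
    for m in big(w,9):
        if m.sum()<12: continue
        px=np.argwhere(m)[:,::-1];p4=plane(c,px,.0045)[:,:2]-[.598,.2265];p16=plane(c,px,.016)[:,:2]-[.598,.2265]
        L=np.linalg.svd(p4-p4.mean(0));
        r=lambda a:np.percentile(a,[2,98]).round(4).tolist()
        if L[1][0]/L[1][1]>9: print(n,"line mid a,b",np.mean(r(p4@e)).round(4),(p4@f).mean().round(4),"ang",np.degrees(np.arctan(L[2][0][1]/L[2][0][0])).round(2),"len",np.ptp(p4@e).round(3))
        else: print(n,"pocket a",r(p16@e),"b",r(p16@f),np.mean(r(p16@f)).round(4))
E
```

```text
top pocket a [-0.099, -0.0468] b [-0.0878, 0.0871] -0.0004
top pocket a [0.0501, 0.0897] b [-0.0352, 0.0874] 0.0261
top line mid a,b 0.0014 -0.0597 ang 11.25 len 0.143
top line mid a,b 0.0014 0.0002 ang 11.12 len 0.111
top pocket a [-0.0409, 0.0374] b [0.0528, 0.0627] 0.0578
top pocket a [0.0764, 0.0993] b [-0.0895, -0.0603] -0.0749
side pocket a [-0.0993, -0.0494] b [-0.0869, 0.0882] 0.0006
side pocket a [0.042, 0.0966] b [-0.0869, 0.0886] 0.0008
side line mid a,b -0.0014 -0.0597 ang 11.23 len 0.142
side line mid a,b -0.002 0.0002 ang 11.31 len 0.111
side line mid a,b -0.0018 0.0603 ang 11.38 len 0.081
```

>>> jog_arm:
  increments:
    - [0.02,-0.035,0,0,0,0,-1]
    - [0.04,-0.07,0,0,0,0,-1]
    - [0.06,-0.105,0,0,0,0,-1]
    - [0.08,-0.14,0,0,0,0,-1]
    - [0.1,-0.175,0,0,0,0,-1]

```text
clock: 10.2
position: [0.5741, 0.0842, 0.2157]
ee_rot: [0.995, 0.098, 0.0, 0.0]
ft_force: [2.1, -0.7, -1.5]
grip_width: 0.174
grasp_force: 39.6
```

```bash
python3 - <<'E'
from g import *
p,R=now()
d(p,R,[.601,.1654,.10],tool(11.3))
E
```

```text
t 10.2 pos [0.5741 0.0842 0.2157] q [ 0.35  0.34 -0.7   1.61  0.23  1.28 -1.76] w 0.174 gf 39.6 ft [ 2.1 -0.7 -1.5]
inc [0.0422, -0.0744, 0.1157] [0.0, -0.001, -0.001] rows 3.5
```

>>> jog_arm:
  increments:
    - [0.02,-0.035,0.01,0,0,0,-1]
    - [0.042,-0.074,0.03,0,0,0,-1]
    - [0.042,-0.074,0.065,0,0,0,-1]
    - [0.042,-0.074,0.1,0,0,0,-1]
    - [0.042,-0.074,0.115,0,0,0,-1]

```text
clock: 10.62
position: [0.5983, 0.1637, 0.0957]
ee_rot: [0.995, 0.099, -0.003, 0.0]
ft_force: [-0.5, -0.8, -0.9]
grip_width: 0.173
grasp_force: 39.6
```

>>> jog_arm:
  increments:
    - [0,0,0,0,0,0,-1]
    - [0,0,0,0,0,0,-1]

```text
clock: 10.78
position: [0.6003, 0.1632, 0.1004]
ee_rot: [0.995, 0.098, -0.001, -0.0]
ft_force: [0.2, 0.1, 0.5]
grip_width: 0.165
grasp_force: 39.6
```

```bash
python3 - <<'E'
from g import *
from h import *
from workcell import optics
p,R=now();c=optics.camera("side");np.savez("side5.npz",**c)
P=cloud(c);M=R.as_matrix();m=mask(c,"wood")&(P[...,0]>.45)&(P[...,1]>.05)&(P[...,2]>.04)
q=(P-p)@M
for i,sel in enumerate(big(m,4)):
    v=q[sel]
    if sel.sum()>20: print(sel.sum(),"tool x",np.percentile(v[:,0],[2,98]).round(4),"y",np.percentile(v[:,1],[2,98]).round(4),"z",np.percentile(v[:,2],[2,50,98]).round(4))
d(p,R,[.601,.1654,.037],tool(11.3))
cv2.imwrite("pics/c6.png",cv2.resize(c["color"][170:320,70:270],(800,600))[:,:,::-1])
E
```

```text
t 10.78 pos [0.6003 0.1632 0.1004] q [ 0.17  0.55 -0.67  1.61  0.37  1.12 -1.96] w 0.165 gf 39.6 ft [0.2 0.1 0.5]
360 tool x [-0.0827 -0.014 ] y [-0.0205  0.0116] z [-0.0055  0.0068  0.0227]
258 tool x [0.0369 0.0951] y [-0.0236  0.0084] z [-0.0098  0.0032  0.0232]
inc [0.0011, -0.002, 0.0634] [-0.0, 0.001, -0.0] rows 1.5
```

View pics/c6.png

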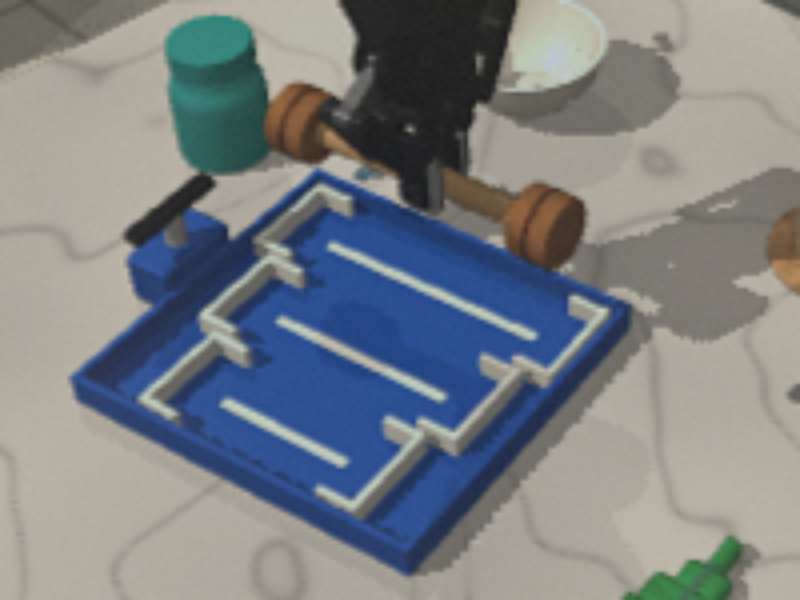

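The long wand hangs level over the long row: heads at (300,122) and (545,225), floor line from (330,245) to (535,335). Lowering.

>>> jog_arm:
  increments:
    - [0.002,-0.002,0.02,0,0,0,-1]
    - [0.002,-0.002,0.04,0,0,0,-1]
    - [0.002,-0.002,0.052,0,0,0,-1]
    - [0.002,-0.002,0.058,0,0,0,-1]
    - [0.002,-0.002,0.058,0,0,0,-1]

```text
clock: 11.25
position: [0.6021, 0.1656, 0.0422]
ee_rot: [0.995, 0.098, -0.0, 0.0]
ft_force: [-0.1, 0.5, -1.5]
grip_width: 0.167
grasp_force: 39.6
```

>>> jog_arm:
  increments:
    - [0,0,0.002,0,0,0,-1]
    - [0,0,0.004,0,0,0,-1]
    - [0,0,0.005,0,0,0,-1]
    - [0,0,0.005,0,0,0,-1]

```text
clock: 11.58
position: [0.6025, 0.1661, 0.0378]
ee_rot: [0.995, 0.098, 0.0, -0.0]
ft_force: [0.4, -0.1, 0.3]
grip_width: 0.168
grasp_force: 39.6
```

>>> jog_arm:
  increments:
    - [0,0,0.001,0,0,0,-1]
    - [0,0,0.002,0,0,0,-1]
    - [0,0,0.003,0,0,0,-1]
    - [0,0,0.003,0,0,0,-1]

```text
clock: 11.92
position: [0.6027, 0.1661, 0.0369]
ee_rot: [0.995, 0.098, 0.001, 0.0]
ft_force: [-8.7, -4.1, 22.9]
grip_width: 0.165
grasp_force: 42.0
```

Floor contact at the expected height. Opening slightly (the tray wall is close) and rising.

>>> jog_arm:
  increments:
    - [0,0,-0.002,0,0,0,-1]
    - [0,0,-0.002,0,0,0,-0.4]
    - [0,0,-0.002,0,0,0,-0.38]
    - [0,0,-0.002,0,0,0,-0.38]
    - [0,0,-0.002,0,0,0,-0.38]

```text
clock: 12.33
position: [0.602, 0.1659, 0.036]
ee_rot: [0.995, 0.098, -0.0, -0.0]
ft_force: [-0.1, 0.5, -0.6]
grip_width: 0.309
grasp_force: 0.0
```

>>> jog_arm:
  increments:
    - [0,0,-0.01,0,0,0,-0.38]
    - [0,0,-0.03,0,0,0,-0.38]
    - [0,0,-0.06,0,0,0,-0.38]
    - [0,0,-0.1,0,0,0,-0.2]
    - [0,0,-0.14,0,0,0,0]

```text
clock: 12.75
position: [0.6015, 0.1659, 0.1779]
ee_rot: [0.995, 0.099, -0.001, -0.0]
ft_force: [1.3, -0.3, 0.5]
grip_width: 0.493
grasp_force: 0.0
```

```bash
python3 - <<'E'
from g import *
from h import *
from workcell import optics
p,R=now();c=optics.camera("side");np.savez("side6.npz",**c)
e=np.array([np.cos(.197),np.sin(.197)]);f=np.array([-e[1],e[0]])
P=cloud(c);m=mask(c,"wood")&(P[...,0]>.45)&(P[...,1]>.05)
q=P[m];a=(q[:,:2]-[.598,.226])@e;b=(q[:,:2]-[.598,.226])@f
print(m.sum(),"a",np.percentile(a,[1,99]).round(4),"b",np.percentile(b,[1,99]).round(4),"z near/far",np.percentile(q[a<-.06,2],95).round(4),np.percentile(q[a>.06,2],95).round(4))
W=tool(2,30);n=-W.apply([0,0,1]);u=W.apply([1,0,0])
print("u",u,"n",n)
E
```

```text
t 12.75 pos [0.6015 0.1659 0.1779] q [ 0.19  0.47 -0.7   1.53  0.32  1.25 -1.93] w 0.493 gf 0.0 ft [ 1.3 -0.3  0.5]
736 a [-0.0896  0.0868] b [-0.0736 -0.0377] z near/far 0.0431 0.0433
u [0.86549784 0.03022385 0.5       ] n [-0.49969541 -0.01744975  0.8660254 ]
```

>>> jog_arm:
  increments:
    - [-0.02,0.033,-0.006,0,0,0,0]
    - [-0.04,0.067,-0.015,0,0,0,0]
    - [-0.06,0.101,-0.02,0,0,0,0]
    - [-0.08,0.135,-0.022,0,0,0,0]
    - [-0.1,0.169,-0.022,0,0,0,0]

```text
clock: 13.22
position: [0.5367, -0.0208, 0.1994]
ee_rot: [0.995, 0.099, 0.001, 0.0]
ft_force: [1.2, 0.2, -0.0]
grip_width: 0.501
grasp_force: 0.0
```

```bash
python3 - <<'E'
from g import *
p,R=now();W=tool(2,30);n=-W.apply([0,0,1]);g=np.array([.539,-.268,.0798])
d(p,R,g+.10*n,W)
E
```

```text
t 13.22 pos [ 0.5367 -0.0208  0.1994] q [ 0.55  0.25 -0.68  1.74  0.17  1.21 -1.55] w 0.501 gf 0.0 ft [ 1.2  0.2 -0. ]
inc [-0.0956, 0.2348, 0.033] [-0.042, 0.521, 0.159] rows 6.1
```

>>> jog_arm:
  increments:
    - [-0.014,0.034,0,-0.006,0.074,0.023,0]
    - [-0.027,0.067,0,-0.012,0.149,0.045,0]
    - [-0.041,0.101,0,-0.018,0.223,0.068,0]
    - [-0.055,0.134,0,-0.024,0.298,0.091,0]
    - [-0.068,0.168,0.005,-0.03,0.372,0.114,0]

```text
clock: 13.63
position: [0.5033, -0.1996, 0.1953]
ee_rot: [0.981, 0.04, 0.188, -0.001]
ft_force: [2.1, 1.2, -0.4]
grip_width: 0.5
grasp_force: 0.0
```

```bash
python3 - <<'E'
from g import *
p,R=now();W=tool(2,30);n=-W.apply([0,0,1]);g=np.array([.539,-.268,.0798])
d(p,R,g+.06*n,W)
E
```

```text
t 13.63 pos [ 0.5033 -0.1996  0.1953] q [ 0.93  0.02 -0.54  2.01 -0.21  0.78 -0.98] w 0.5 gf 0.0 ft [ 2.1  1.2 -0.4]
inc [-0.0236, 0.0688, 0.06] [-0.008, 0.145, 0.044] rows 2.3
```

>>> jog_arm:
  increments:
    - [-0.01,0.03,0.01,-0.004,0.07,0.022,0]
    - [-0.0236,0.066,0.02,-0.008,0.145,0.044,0]
    - [-0.0236,0.069,0.045,-0.008,0.145,0.044,0]
    - [-0.0236,0.069,0.06,-0.008,0.145,0.044,0]
    - [-0.0236,0.069,0.06,-0.008,0.145,0.044,0]

```text
clock: 14.05
position: [0.5078, -0.2662, 0.1267]
ee_rot: [0.967, 0.017, 0.255, -0.008]
ft_force: [-0.4, 1.4, -0.3]
grip_width: 0.497
grasp_force: 0.0
```

```bash
python3 - <<'E'
from g import *
p,R=now();W=tool(2,30);n=-W.apply([0,0,1]);g=np.array([.539,-.268,.0798])
d(p,R,g,W)
E
```

```text
t 14.05 pos [ 0.5078 -0.2662  0.1267] q [ 1.01  0.16 -0.47  2.08 -0.43  0.53 -0.65] w 0.497 gf 0.0 ft [-0.4  1.4 -0.3]
inc [0.004, 0.0032, 0.0561] [-0.007, 0.009, -0.002] rows 1.4
```

>>> jog_arm:
  increments:
    - [0.003,0.001,0.015,0,0,0,0]
    - [0.003,0.001,0.035,0,0,0,0]
    - [0.003,0.001,0.05,0,0,0,0]
    - [0.003,0.001,0.056,0,0,0,0]
    - [0.003,0.001,0.056,0,0,0,0]

```text
clock: 14.47
position: [0.5397, -0.2654, 0.0821]
ee_rot: [0.967, 0.018, 0.256, -0.007]
ft_force: [-0.0, 0.8, -0.2]
grip_width: 0.498
grasp_force: 0.0
```

```bash
python3 - <<'E'
from g import *
p,R=now();W=tool(2,30);n=-W.apply([0,0,1]);g=np.array([.539,-.268,.0798])
d(p,R,g,W)
E
```

```text
t 14.47 pos [ 0.5397 -0.2654  0.0821] q [ 0.95  0.28 -0.46  2.05 -0.37  0.42 -0.7 ] w 0.498 gf 0.0 ft [-0.   0.8 -0.2]
inc [-0.0018, 0.0026, 0.0016] [-0.006, 0.006, 0.001] rows 0.1
```

>>> jog_arm:
  increments:
    - [-0.001,0.003,0.001,-0.005,0.005,0,0]
    - [-0.001,0.003,0.001,-0.005,0.005,0,-1]
    - [-0.001,0.003,0.001,-0.005,0.005,0,-1]
    - [-0.001,0.003,0.001,-0.005,0.005,0,-1]
    - [-0.001,0.003,0.001,-0.005,0.005,0,-1]
  grip_force: 40

```text
clock: 14.88
position: [0.5388, -0.2701, 0.0818]
ee_rot: [0.966, 0.017, 0.259, -0.004]
ft_force: [-5.1, 1.4, 6.9]
grip_width: 0.172
grasp_force: 38.9
```

>>> jog_arm:
  increments:
    - [0,0,0,0,0,0,-1]
    - [0,0,-0.02,0,0,0,-1]
    - [0,0,-0.05,0,0,0,-1]
    - [0,0,-0.085,0,0,0,-1]
    - [0,0,-0.12,0,0,0,-1]

```text
clock: 15.3
position: [0.4781, -0.2709, 0.1858]
ee_rot: [0.966, 0.017, 0.258, -0.004]
ft_force: [0.7, -1.4, -0.5]
grip_width: 0.165
grasp_force: 39.8
```

```bash
python3 - <<'E'
from g import *
p,R=now()
d(p,R,[.49,-.10,.21],tool(11.3))
E
```

```text
t 15.3 pos [ 0.4781 -0.2709  0.1858] q [ 1.08  0.01 -0.48  2.08 -0.49  0.68 -0.6 ] w 0.165 gf 39.8 ft [ 0.7 -1.4 -0.5]
inc [0.0276, -0.1703, -0.012] [0.042, -0.521, -0.158] rows 4.4
```

>>> jog_arm:
  increments:
    - [0.006,-0.03,-0.005,0.008,-0.1,-0.03,-1]
    - [0.012,-0.065,-0.01,0.016,-0.2,-0.06,-1]
    - [0.018,-0.1,-0.015,0.025,-0.31,-0.095,-1]
    - [0.024,-0.135,-0.015,0.034,-0.42,-0.127,-1]
    - [0.028,-0.17,-0.015,0.042,-0.521,-0.158,-1]

```text
clock: 15.72
position: [0.4904, -0.1006, 0.2141]
ee_rot: [0.995, 0.097, -0.001, 0.003]
ft_force: [0.8, 1.7, -1.4]
grip_width: 0.172
grasp_force: 39.9
```

```bash
python3 - <<'E'
from g import *
p,R=now()
d(p,R,[.586,.285,.17],tool(11.3))
E
```

```text
t 15.72 pos [ 0.4904 -0.1006  0.2141] q [ 0.77  0.15 -0.71  1.81  0.11  1.22 -1.35] w 0.172 gf 39.9 ft [ 0.8  1.7 -1.4]
inc [0.1687, -0.36, 0.0415] [0.007, 0.002, -0.002] rows 9.6
```

>>> jog_arm:
  increments:
    - [0.016,-0.034,0,0,0,0,-1]
    - [0.032,-0.068,0,0,0,0,-1]
    - [0.048,-0.102,0,0,0,0,-1]
    - [0.064,-0.136,0,0,0,0,-1]
    - [0.08,-0.17,0,0,0,0,-1]

```text
clock: 16.13
position: [0.5353, 0.0829, 0.212]
ee_rot: [0.995, 0.098, 0.001, 0.001]
ft_force: [-0.3, -0.2, -1.4]
grip_width: 0.168
grasp_force: 39.9
```

>>> jog_arm:
  increments:
    - [0.016,-0.034,0,0,0,0,-1]
    - [0.032,-0.068,0,0,0,0,-1]
    - [0.048,-0.102,0,0,0,0,-1]
    - [0.064,-0.136,0,0,0,0,-1]
    - [0.08,-0.17,0,0,0,0,-1]

```text
clock: 16.55
position: [0.5808, 0.265, 0.2115]
ee_rot: [0.995, 0.097, 0.0, 0.001]
ft_force: [0.3, -0.6, 0.1]
grip_width: 0.17
grasp_force: 39.9
```

```bash
python3 - <<'E'
from g import *
p,R=now()
d(p,R,[.586,.2848,.10],tool(11.3))
E
```

```text
t 16.55 pos [0.5808 0.265  0.2115] q [ 0.09  0.51 -0.82  1.45  0.38  1.34 -2.12] w 0.17 gf 39.9 ft [ 0.3 -0.6  0.1]
inc [0.0088, -0.0187, 0.1115] [0.002, -0.001, -0.002] rows 2.7
```

>>> jog_arm:
  increments:
    - [0.008,-0.018,0.02,0,0,0,-1]
    - [0.009,-0.019,0.06,0,0,0,-1]
    - [0.009,-0.019,0.095,0,0,0,-1]
    - [0.009,-0.019,0.112,0,0,0,-1]
    - [0.009,-0.019,0.112,0,0,0,-1]

```text
clock: 16.97
position: [0.5836, 0.2822, 0.0947]
ee_rot: [0.995, 0.098, -0.003, 0.002]
ft_force: [-0.4, -1.3, -1.6]
grip_width: 0.17
grasp_force: 39.9
```

```bash
python3 - <<'E'
from g import *
from h import *
from workcell import optics
optics.camera("top");c=optics.camera("side");p,R=now();np.savez("side7.npz",**c)
P=cloud(c);M=R.as_matrix();m=mask(c,"wood")&(P[...,0]>.45)&(P[...,1]>.05)&(P[...,2]>.05)
q=(P-p)@M;m&=(abs(q[...,1])<.03)
v=q[m];lo=v[v[:,0]<-.035];hi=v[v[:,0]>.035]
for v in(lo,hi): print(len(v),"tool x",np.percentile(v[:,0],[2,98]).round(4),"y",np.percentile(v[:,1],[2,98]).round(4),"z",np.percentile(v[:,2],[2,50,98]).round(4))
d(p,R,[.586,.2848,.037],tool(11.3))
cv2.imwrite("pics/c7.png",cv2.resize(c["color"][170:320,70:270],(800,600))[:,:,::-1])
E
```

```text
t 17.07 pos [0.5859 0.2839 0.1   ] q [ 0.03  0.64 -0.77  1.52  0.47  1.17 -2.2 ] w 0.162 gf 39.9 ft [ 0.5 -0.2 -0.4]
317 tool x [-0.0607 -0.0374] y [-0.0195  0.0147] z [-0.0008  0.0076  0.0323]
54 tool x [0.0356 0.0557] y [-0.0213  0.0067] z [-0.0017  0.0127  0.0232]
inc [0.0003, -0.001, 0.063] [0.001, -0.0, -0.001] rows 1.5
```

View pics/c7.png

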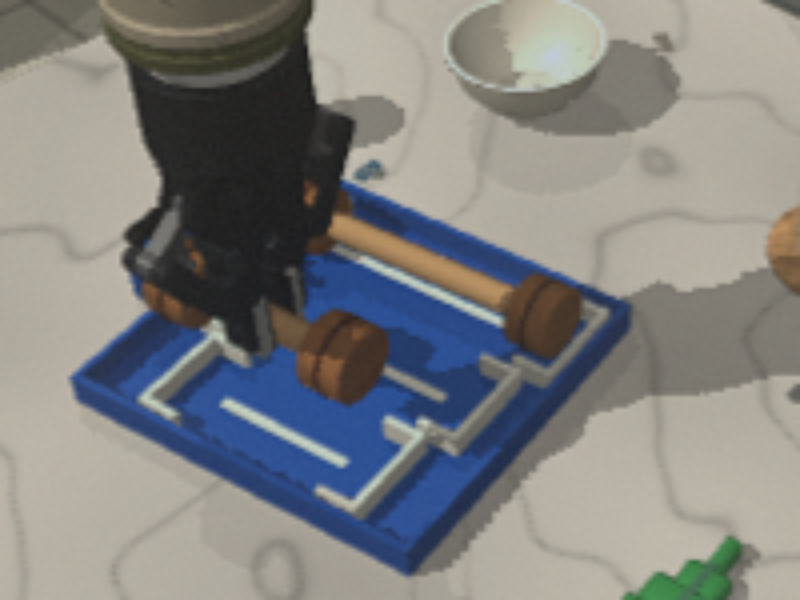

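The long wand lies seated in its row. The short wand is held over the short row, near head (342,357), row floor line (222,403) to (348,463). Lowering.

>>> jog_arm:
  increments:
    - [0.002,-0.001,0.02,0,0,0,-1]
    - [0.002,-0.001,0.04,0,0,0,-1]
    - [0.002,-0.001,0.052,0,0,0,-1]
    - [0.002,-0.001,0.058,0,0,0,-1]
    - [0.002,-0.001,0.058,0,0,0,-1]

```text
clock: 17.48
position: [0.5876, 0.2851, 0.0414]
ee_rot: [0.995, 0.098, 0.0, 0.001]
ft_force: [-0.2, 0.3, -1.0]
grip_width: 0.168
grasp_force: 39.9
```

>>> jog_arm:
  increments:
    - [0,0,0.002,0,0,0,-1]
    - [0,0,0.004,0,0,0,-1]
    - [0,0,0.005,0,0,0,-1]
    - [0,0,0.005,0,0,0,-1]

```text
clock: 17.82
position: [0.5887, 0.286, 0.0392]
ee_rot: [0.995, 0.098, 0.002, 0.0]
ft_force: [-3.1, -2.7, 13.8]
grip_width: 0.169
grasp_force: 41.3
```

>>> jog_arm:
  increments:
    - [0,0,0.001,0,0,0,-1]
    - [0,0,0.001,0,0,0,-1]
    - [0,0,0.001,0,0,0,-1]

```text
clock: 18.07
position: [0.5887, 0.286, 0.0391]
ee_rot: [0.995, 0.098, 0.002, 0.0]
ft_force: [-6.0, -5.3, 21.3]
grip_width: 0.174
grasp_force: 42.2
```

>>> jog_arm:
  increments:
    - [0,0,-0.002,0,0,0,-1]
    - [0,0,-0.002,0,0,0,-0.4]
    - [0,0,-0.002,0,0,0,-0.38]
    - [0,0,-0.002,0,0,0,-0.38]
    - [0,0,-0.002,0,0,0,-0.38]

```text
clock: 18.48
position: [0.5875, 0.2852, 0.0372]
ee_rot: [0.995, 0.098, 0.0, 0.001]
ft_force: [0.4, 0.3, 0.1]
grip_width: 0.308
grasp_force: 0.0
```

>>> jog_arm:
  increments:
    - [0,0,-0.01,0,0,0,-0.38]
    - [0,0,-0.03,0,0,0,-0.38]
    - [0,0,-0.06,0,0,0,-0.38]
    - [0,0,-0.1,0,0,0,-0.2]
    - [0,0,-0.14,0,0,0,0]

```text
clock: 18.9
position: [0.5868, 0.2853, 0.1789]
ee_rot: [0.995, 0.098, -0.0, 0.001]
ft_force: [0.9, 1.1, 0.3]
grip_width: 0.493
grasp_force: 0.0
```

>>> jog_arm:
  increments:
    - [-0.02,0.02,0,0,0,0,0]
    - [-0.04,0.05,0,0,0,0,0]
    - [-0.06,0.08,0,0,0,0,0]
    - [-0.08,0.11,0,0,0,0,0]
    - [-0.1,0.14,0,0,0,0,0]

```text
clock: 19.32
position: [0.5158, 0.1274, 0.1779]
ee_rot: [0.995, 0.098, 0.0, 0.001]
ft_force: [0.4, -0.7, 0.5]
grip_width: 0.496
grasp_force: 0.0
```

```bash
python3 - <<'E'
from g import *
from h import *
from workcell import optics
p,R=now()
e=np.array([np.cos(.197),np.sin(.197)]);f=np.array([-e[1],e[0]])
c=optics.camera("side");P=cloud(c)
for b0 in(-.06,.06):
    D=P[...,:2]-[.598,.226];m=mask(c,"wood")&(abs(D@e)<.12)&(abs(D@f-b0)<.03)&(P[...,2]<.06)
    a=(D@e)[m];b=(D@f)[m];z=P[...,2][m];print(b0,m.sum(),"a",np.percentile(a,[1,99]).round(4),"b",np.percentile(b,[1,99]).round(4),"z",np.percentile(z[a<np.median(a)],95).round(4),np.percentile(z[a>a.max()-.03],95).round(4))
m=big(mask(c,"yellow")&(abs(P[...,1])<.2))[0];q=P[m];q=q[q[:,2]>.078];print("cap",(q.min(0)+q.max(0))/2)
cv2.imwrite("pics/c8.png",cv2.resize(c["color"][170:320,70:330],(800,462))[:,:,::-1])
E
```

```text
t 19.32 pos [0.5158 0.1274 0.1779] q [ 0.42  0.3  -0.86  1.77  0.24  1.18 -1.89] w 0.496 gf 0.0 ft [ 0.4 -0.7  0.5]
-0.06 732 a [-0.0897  0.0867] b [-0.0727 -0.0377] z 0.0425 0.043
0.06 694 a [-0.0568  0.0602] b [0.0465 0.0821] z 0.0427 0.0432
cap [ 0.46077079 -0.00984724  0.08249876]
```

View pics/c8.png

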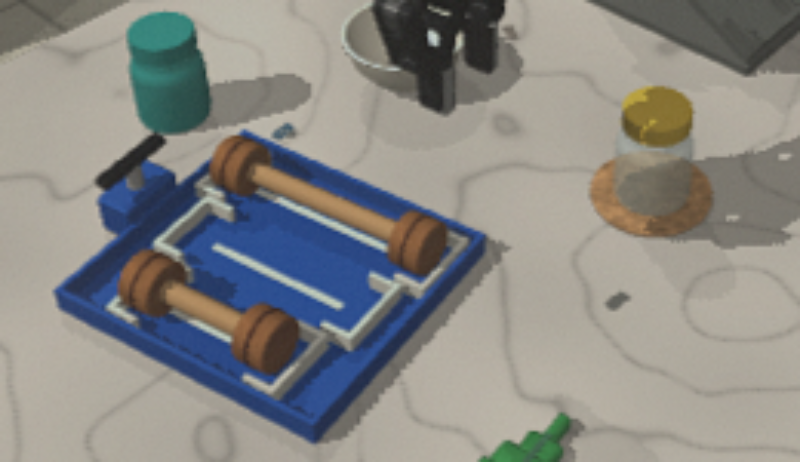

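Both wands lie flat in their rows, the short at (208,312) and the long at (330,205). The jar stands on the mat at (655,150) and the gripper is clear. Handing in.

```bash
python3 -c "
from workcell import workorder
print(workorder.hand_in())"
```

```text
the job is handed in; nothing more can be done
None
```

The job is handed in at about 19 s on the robot clock. The jar stands released on the cork mat and both wands lie flat in their matching rows, as measured in the last camera view; no judging result was returned.

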